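Set the lamp house's aperture selector to its third stop and hold it

ROBOT

A 6-joint arm with a two-finger parallel gripper is mounted at the origin on a cart in front of the work surface, level with it; the furniture and walls round the work are solid. World frame = base frame: x ahead of the robot, y to its left, z up, the work surface at z = 0. Lengths are in m, angles in rad, forces in N, time in s.
With the tool pointing down it reaches from about 0.375 to 0.975 m from the base axis. Payload 3.8 kg.
Tool frame: the origin (TCP) lies on the centre line of the jaws, within the pads' length; the fingertips stand 8 mm ahead of it and the grasp point (between the pads) lies 11 mm behind it; z points along the fingers, y is the direction in which the jaws open and shut (so a half turn about z gives the same grasp; the last joint's range is limited). The gripper opens to 85 mm and grips with 20 to 120 N. Pads are 22 mm wide; open, the fingers measure 114 mm over their backs; the gripper's body (76 mm by 85 mm) begins 54 mm behind the grasp point. The pads swing forward as they close: fully open they stand 13 mm farther back than shut.
Start: joints at [1.069, 0.264, 1.604, -0, 1.274, -0.037], TCP at [0.303, 0.603, 0.239] pointing down, gripper open.
Joint ranges: [-2.63, 2.63], [-0.94, 2.18], [0.31, 2.57], [-1.31, 4.45], [0, 2.66], [-2.55, 2.55]. Speed limits (rad/s): [2.57, 2.57, 3.14, 3.14, 3.14, 3.14].

INTERFACE

Orientations are given as a rotation vector (axis times angle).
In Python, from workcell import bot gives the robot as it stands.
- The arm moves only by the tool arm_command, never from a script. Its arguments are lists of equal length, an entry for each row: "slide": the shift along the tool's x, y, z in m, a list of three; "angular": the turn, a rotation vector about the tool's x, y, z in degrees, a list of three; "hand": the finger opening in m, from 0 to 0.0854. A call has exactly 8 rows; each row shifts and turns the pose as measured when the row begins, along the tool's axes as they then stand; what a row does not reach is not made up. A row lasts 1/10 s, in which the tool goes at most 50 mm and 8.59 degrees, less where a joint would pass 70% of its speed; a pose out of reach is approached as far as the arm can. A call is refused whole if a number of a shift passes 0.05 or a number of a turn 8.59, either way. A call with a gripper value outside its range is refused whole. The fingers move at their own pace and stop on an object; "squeeze" is the grip in N (left out, the last holds). Time passes only in rows, so rows that do not move let the fingers close, or fill a call up. It gives the time, the measured TCP pose, the force and the opening at its end, in the units of the state.
- bot.read_state(): the state, without advancing time (a new reading comes with each control period).
- bot.read_camera(name): name is "scene" or "top"; returns the picture (384x512x3 uint8, red, green, blue); there is no depth.
- bot.get_calibration(name): a dict with "fx", "fy", "cx", "cy" (pixels), "R" (3x3) and "t" (3): a world point X has camera coordinates R X + t. Camera axes: x right, y down, z forward; pixel columns grow to the right and rows downward; lengths in m; the calibration is good to about 2 mm. A picture is of the moment at which its call begins. get_calibration takes no time and is no camera call.
- bot.finish_job(): hands the job in, once; it reports no verdict.
The state is a dict: "time": time; "q": joint angles; "joint_vel": joint speeds; "joint_torque": joint torques, N m; "tool_pos": TCP position; "tcp_rot": TCP orientation; "wrist_force": force on the tool from outside, world axes, zero at the start; "torque": the same for the moment, N m; "width": opening from 0.0 (shut) to 1.0 (fully open).
Only numpy, scipy, OpenCV 4.12 (cv2) and the standard library are available. Lean on these libraries where they do the work, as an engineer would, in place of code of your own. Each camera call takes 0.05 s, during which the arm holds its last target.

TASK

Pull the drawer of the grey lamp house out until it meets its stop. Then take the black bar knob in the drawer and turn it clockwise, counting the clicks, until it sits in the third stop, without running on past that stop. Keep hold of the knob there with the drawer still fully out: the job finishes while the gripper is still holding the knob, so do not let go, and leave the things standing beside the lamp house where they are.

Things in the scene. Friction and masses are not known exactly. Their poses are not given: they have to be found in the camera images.
- lamp_house: Grey metal box, 145 deep (own x) x 140 wide (own y) x 85 mm high, fixed to the worktop, with a drawer in its front. Origin at the centre of its underside, on the worktop; own x points from front to back, so the drawer comes out along own -x; z up. The front face is at own x = -72.5 mm. A round light outlet sticks out 16 mm on its left side.
- drawer (a joint): How far the drawer is out, m: 0 shut, 0.120 fully out at its stop. It slides level along the lamp house's own -x with about 4 N of friction and stays where it is left; at the start it is 0 to 0.015 out. Its aluminium front panel is 6 mm thick, 128 mm wide and reaches 75 mm above the worktop.
- handle (a point): Middle of the drawer's steel bow handle: level round bar, 10 mm diameter, along the lamp house's own y, 70 mm between its two legs, 62 mm above the worktop. Its centre line is 38 mm in front of the drawer's front panel (33 mm clear gap), open above and below: pinch it from above with one finger in the gap. Moves with the drawer; axes as the lamp house.
- selector (a joint): Selector angle, rad, growing clockwise seen from above; limits 0 and 1.70. It starts between 0 and 0.16, in a smooth stretch. Sprung stops click in at 0.55 (first), 0.90, 1.25 (third) and 1.60; about 0.15 N m carries it to the next, and the spring draws it into a stop from up to about 0.1 off. The white line on the knob points at white dots on the deck, one for each of the four stops.
- knob_grip (a point): Grip point of the black bar knob, on its upright turning axis, 56 mm above the worktop. Bar 34 long x 14 mm wide, top 69 and underside 40 mm up, on a 36 mm round hub. Own x along the bar to the white-line end, y across it; turns with the knob; at selector 0, x points 0.65 rad to the left of the lamp house's x. Axis 94 mm behind the handle's centre line, under the lamp house's top while shut.
- grease_tin: White round tin, 53 mm diameter, 26 mm high, standing loose to the right of the drawer's path; origin at the centre of its underside. Bystander.
- vial: Cream vial with a blue cap, 23 mm diameter, 48 mm high, standing loose to the right of the lamp house; origin at the centre of its underside. Bystander.
- centring_ring: Flat ring with a black rim, 46 mm diameter, 8 mm high, lying loose to the left of the drawer's path; origin at the centre of its underside. Bystander.
Things that resemble listed ones, but are neither listed nor needed, are in the scene too. There is more than one size of the lamp_house; the one meant has the size given above.

How it is judged:
By the outcome, as a careful person would: the job done as asked, in the order asked, and still so for the second after the job is handed in, while the arm keeps its last pose, push and grip.
It also fails if it takes over 54 s, if anything falls off the work surface, if the arm or the gripper's body presses on something with over 40 N, if the wrist force passes 120 N, or if a joint passes its speed limit or range.

## Working session

There is one attempt and no reset: what is moved stays moved. The work goes in short steps, Python scripts to look and compute and a tool call to move; the robot and the scene stay as the last step left them, time stands still between calls to the robot, and variables do not carry over. Pictures are saved under pics/ and viewed, and the job is handed in when it is done.

Besides the shell and the picture viewer there is one more tool, called after "Request:" as name(argument=value, ...) on one line, values as JSON. arm_command: Moves the arm, as the interface text tells. Its arguments: {"type":"object","properties":{"slide":{"type":"array","items":{"type":"array","items":{"type":"number"}}},"angular":{"type":"array","items":{"type":"array","items":{"type":"number"}}},"hand":{"type":"array","items":{"type":"number"}},"squeeze":{"type":"number"}},"required":["slide","angular","hand"]}

```bash
mkdir -p pics; ls
python3 - <<'E'
from workcell import bot
import cv2
for n in ("scene","top"):
    im=bot.read_camera(n); cv2.imwrite(f"pics/{n}0.png",im[:,:,::-1])
    c=bot.get_calibration(n); print(n,c)
print(bot.read_state())
E
```

```text
pics
scene {'fx': 489.10221844323274, 'fy': 489.10221844323274, 'cx': 254.67658128403065, 'cy': 188.32379715225866, 'R': array([[ 0.70942392, -0.70476899,  0.00428611],
       [-0.27738443, -0.28479686, -0.91757759],
       [ 0.6479009 ,  0.64976259, -0.39753365]]), 't': array([-0.44381781,  0.23568287,  0.80513791])}
top {'fx': 380.88247409468903, 'fy': 380.88247409468903, 'cx': 252.45545943482895, 'cy': 190.3815103926655, 'R': array([[-0.01522299, -0.9990431 , -0.04100187],
       [-0.98304455,  0.02244819, -0.18198759],
       [ 0.18273387,  0.03753627, -0.9824456 ]]), 't': array([0.01396988, 0.62174605, 0.84964774])}
{'time': 0.1, 'q': array([ 1.06909827e+00,  2.64711084e-01,  1.60526388e+00, -1.00892408e-05,
        1.27371473e+00, -3.69117760e-02]), 'joint_vel': array([ 0.00233375, -0.00096918, -0.00135449,  0.00070022,  0.00046957,
        0.00177854]), 'joint_torque': array([-6.28586913e-04, -5.16707969e+01, -3.68589199e+01, -1.40490056e-04,
        6.34167896e-03, -1.45352163e-05]), 'tool_pos': array([0.3022497 , 0.60280783, 0.23804982]), 'tcp_rot': array([-0.72339949, -3.05660605,  0.00317877]), 'wrist_force': array([ 0.22439016, -0.20004126,  0.45276539]), 'torque': array([-0.04767011, -0.00974614,  0.02136292]), 'width': 0.9976435986790134}
```

View pics/scene0.png

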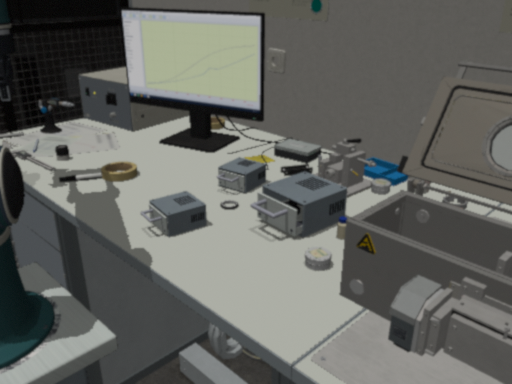

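View pics/top0.png

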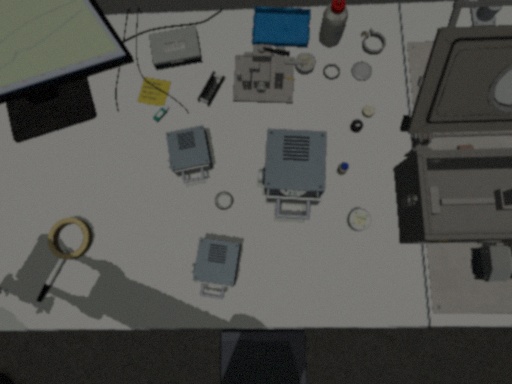

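The largest box, at about (295,162) in top and (300,205) in scene, looks like the right one. The tin is at (359,219), the vial at (343,168) and the ring at (224,200). I'll enlarge both views.

Run:
```python
import cv2
a=cv2.imread("pics/top0.png")[115:235,205:385]; cv2.imwrite("pics/topc.png",cv2.resize(a,None,fx=4.4,fy=4.4,interpolation=cv2.INTER_CUBIC))
a=cv2.imread("pics/scene0.png")[160:280,210:370]; cv2.imwrite("pics/scenec.png",cv2.resize(a,None,fx=5,fy=5,interpolation=cv2.INTER_CUBIC))
```

```text
(no output)
```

View pics/topc.png

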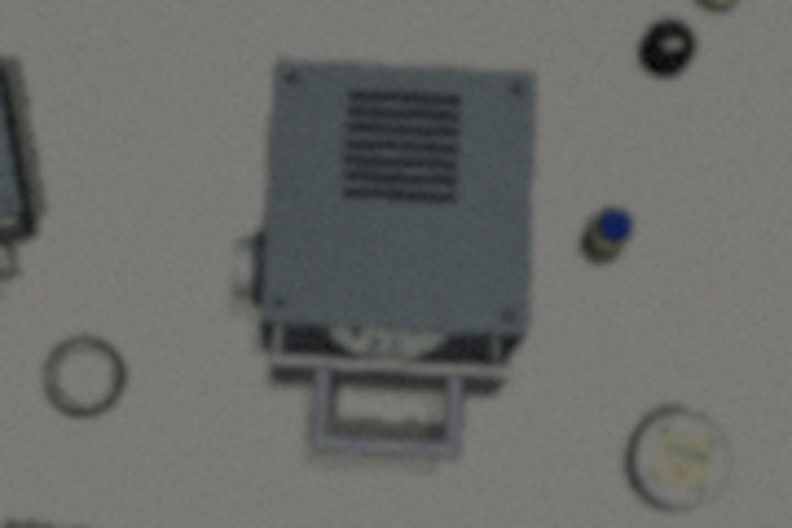

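View pics/scenec.png

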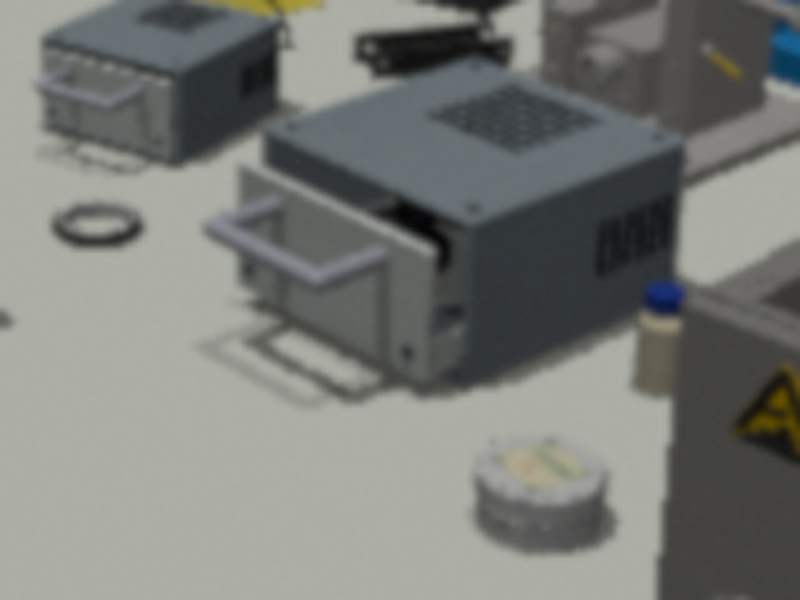

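Top crop: roof corners are (277,60), (535,72), (524,333) and (263,321), and the handle bar runs (318,444) to (457,448). Scene crop: roof corners in the same order are (478,58), (684,145), (472,221) and (266,131), and the handle bar runs (210,228) to (320,277).

```bash
cat > h.py <<'E'
import numpy as np
from scipy.spatial.transform import Rotation as Ro
from workcell import bot
def P(n):
    c=bot.get_calibration(n);K=np.array([[c['fx'],0,c['cx']],[0,c['fy'],c['cy']],[0,0,1]]);return K,np.array(c['R']),np.array(c['t'])
def ray(n,p):
    K,R,t=P(n);d=R.T@np.linalg.solve(K,[*p,1]);return -R.T@t,d/np.linalg.norm(d)
def tri(a,b):
    (o1,d1),(o2,d2)=ray('top',a),ray('scene',b)
    s=np.linalg.lstsq(np.c_[d1,-d2],o2-o1,rcond=None)[0];x,y=o1+s[0]*d1,o2+s[1]*d2
    return (x+y)/2,np.linalg.norm(x-y)
def pl(n,p,z):
    o,d=ray(n,p);return o+d*(z-o[2])/d[2]
def unc(p,s,off): return ((np.array(p)+.5)/s-.5)+np.array(off)
E
python3 - <<'E'
from h import *
T=lambda p:unc(p,4.4,(205,115));S=lambda p:unc(p,5,(210,160))
for n,a,b,z in [('BL',(277,60),(478,58),.085),('BR',(535,72),(684,145),.085),('FR',(524,333),(472,221),.085),('FL',(263,321),(266,131),.085),('HL',(318,444),(210,228),.062),('HR',(457,448),(320,277),.062)]:
    print(n,*[np.round(v,4) for v in tri(T(a),S(b))],pl('top',T(a),z).round(4),pl('scene',S(b),z).round(4))
for n,a,z in [('tin',(680,458),.026),('vial',(614,226),.048),('ring',(85,376),.008)]: print(n,pl('top',T(a),z).round(3))
E
```

```text
BL [ 0.7672 -0.0378  0.0839] 0.0021 [ 0.766  -0.0371  0.085 ] [ 0.7662 -0.0399  0.085 ]
BR [ 0.7557 -0.175   0.0822] 0.0012 [ 0.7551 -0.175   0.085 ] [ 0.7494 -0.1785  0.085 ]
FR [ 0.6137 -0.1626  0.085 ] 0.0014 [ 0.6132 -0.1621  0.085 ] [ 0.6144 -0.1629  0.085 ]
FL [ 0.6238 -0.0272  0.0831] 0.002 [ 0.6227 -0.0266  0.085 ] [ 0.6215 -0.0308  0.085 ]
HL [ 0.5604 -0.0545  0.0626] 0.0011 [ 0.5601 -0.0542  0.062 ] [ 0.5619 -0.0539  0.062 ]
HR [ 0.5562 -0.1272  0.0653] 0.0004 [ 0.5565 -0.1274  0.062 ] [ 0.5613 -0.1228  0.062 ]
tin [ 0.553 -0.252  0.026]
vial [ 0.678 -0.22   0.048]
ring [0.608 0.076 0.008]
```

```bash
cat >> h.py <<'E'
def plan(pt,yaw,n,nturn=None,show=True):
    """rows from current pose to pt with tool down, tool y at yaw"""
    s=bot.read_state();p=s['tool_pos'];R=Ro.from_rotvec(s['tcp_rot'])
    G=goal(yaw);D=(G*R.inv()).as_rotvec();print('err',(np.array(pt)-p).round(4),np.degrees(D).round(2),'F',s['wrist_force'].round(1),'w',round(s['width']*85,1),'t',s['time'])
    nt=nturn or n;sl=[];an=[]
    for i in range(n):
        d=(np.array(pt)-p)/n
        sl.append(R.inv().apply(d).round(4).tolist())
        a=D/nt if i<nt else D*0
        an.append(np.degrees(R.inv().apply(a)).round(2).tolist());R=Ro.from_rotvec(a)*R
    print('slide',sl);print('ang',an)
def goal(yaw):
    y=np.array([np.cos(yaw),np.sin(yaw),0]);z=np.array([0,0,-1.]);x=np.cross(y,z)
    return Ro.from_matrix(np.c_[x,y,z])
E
python3 -c "
from h import *
plan((.5585,-.0905,.14),-.078,16,9)"
```

```text
err [ 0.2563 -0.6933 -0.098 ] [ 6.000e-02 -1.100e-01 -6.784e+01] F [ 0.2 -0.2  0.5] w 84.8 t 0.1
slide [[-0.0337, -0.0315, 0.0062], [-0.0376, -0.0268, 0.0062], [-0.0408, -0.0217, 0.0062], [-0.0433, -0.0161, 0.0062], [-0.045, -0.0103, 0.0062], [-0.046, -0.0043, 0.0061], [-0.0462, 0.0017, 0.0061], [-0.0455, 0.0078, 0.0061], [-0.0441, 0.0137, 0.0061], [-0.042, 0.0193, 0.0061], [-0.042, 0.0193, 0.0061], [-0.042, 0.0193, 0.0061], [-0.042, 0.0193, 0.0061], [-0.042, 0.0193, 0.0061], [-0.042, 0.0193, 0.0061], [-0.042, 0.0193, 0.0061]]
ang [[-0.01, 0.01, 7.54], [-0.01, 0.01, 7.54], [-0.01, 0.01, 7.54], [-0.01, 0.01, 7.54], [-0.01, 0.01, 7.54], [-0.01, 0.01, 7.54], [-0.01, 0.01, 7.54], [-0.01, 0.01, 7.54], [-0.01, 0.01, 7.54], [0.0, 0.0, 0.0], [0.0, 0.0, 0.0], [0.0, 0.0, 0.0], [0.0, 0.0, 0.0], [0.0, 0.0, 0.0], [0.0, 0.0, 0.0], [0.0, 0.0, 0.0]]
```

Request:
arm_command(slide=[[-0.034,-0.031,0.005],[-0.038,-0.027,0.005],[-0.041,-0.022,0.005],[-0.043,-0.016,0.005],[-0.045,-0.01,0.005],[-0.046,-0.004,0.005],[-0.046,0.002,0.005],[-0.0455,0.008,0.005]], angular=[[0,0,7.5],[0,0,7.5],[0,0,7.5],[0,0,7.5],[0,0,7.5],[0,0,7.5],[0,0,7.5],[0,0,7.5]], hand=[0.03,0.03,0.03,0.03,0.03,0.03,0.03,0.03], squeeze=40)

```text
time: 0.9
tool_pos: [0.4276, 0.2478, 0.1926]
tcp_rot: [-2.189, -2.252, 0.007]
wrist_force: [0.3, 0.2, 1.1]
width: 0.348
```

```bash
python3 -c "
from h import *
plan((.5585,-.0905,.14),-.078,8,4)"
```

```text
err [ 0.1309 -0.3383 -0.0526] [ 0.16 -0.22 -6.09] F [0.3 0.2 1.1] w 29.6 t 0.9
slide [[-0.0427, 0.0152, 0.0066], [-0.0423, 0.0163, 0.0066], [-0.0419, 0.0174, 0.0066], [-0.0414, 0.0185, 0.0066], [-0.0409, 0.0196, 0.0066], [-0.0409, 0.0196, 0.0066], [-0.0409, 0.0196, 0.0066], [-0.0409, 0.0196, 0.0066]]
ang [[-0.05, 0.04, 1.52], [-0.05, 0.04, 1.52], [-0.05, 0.04, 1.52], [-0.05, 0.04, 1.52], [0.0, 0.0, 0.0], [0.0, 0.0, 0.0], [0.0, 0.0, 0.0], [0.0, 0.0, 0.0]]
```

Request:
arm_command(slide=[[-0.043,0.015,0.006],[-0.042,0.016,0.006],[-0.042,0.0175,0.006],[-0.0415,0.0185,0.006],[-0.041,0.0195,0.006],[-0.041,0.0195,0.006],[-0.041,0.0195,0.006],[-0.041,0.0195,0.006]], angular=[[0,0,1.5],[0,0,1.5],[0,0,1.5],[0,0,1.5],[0,0,0],[0,0,0],[0,0,0],[0,0,0]], hand=[0.03,0.03,0.03,0.03,0.03,0.03,0.03,0.03])

```text
time: 1.7
tool_pos: [0.5559, -0.1071, 0.1412]
tcp_rot: [-2.312, -2.124, 0.008]
wrist_force: [0.4, 0.8, 0.4]
width: 0.348
```

Run:
```python
from h import *
import cv2
plan((.5585,-.0905,.14),-.078,1)
plan((.5585,-.0905,.051),-.078,8)
for n,(x,y) in (("top",(230,130)),("scene",(220,110))):
    im=bot.read_camera(n)[y:y+150,x:x+150,::-1]; cv2.imwrite(f"pics/{n}1.png",cv2.resize(im,None,fx=4,fy=4,interpolation=cv2.INTER_CUBIC))
```

```text
err [ 0.0026  0.0166 -0.0012] [ 0.12 -0.29  0.38] F [0.4 0.8 0.4] w 29.6 t 1.7
slide [[0.0168, 0.0012, 0.0012]]
ang [[-0.28, 0.14, -0.38]]
err [ 0.0026  0.0166 -0.0902] [ 0.12 -0.29  0.38] F [0.4 0.8 0.4] w 29.6 t 1.7
slide [[0.0021, 0.0002, 0.0113], [0.0021, 0.0002, 0.0113], [0.0021, 0.0002, 0.0113], [0.0021, 0.0002, 0.0113], [0.0021, 0.0002, 0.0113], [0.0021, 0.0002, 0.0113], [0.0021, 0.0002, 0.0113], [0.0021, 0.0002, 0.0113]]
ang [[-0.04, 0.02, -0.05], [-0.04, 0.02, -0.05], [-0.04, 0.02, -0.05], [-0.04, 0.02, -0.05], [-0.04, 0.02, -0.05], [-0.04, 0.02, -0.05], [-0.04, 0.02, -0.05], [-0.04, 0.02, -0.05]]
```

View pics/top1.png

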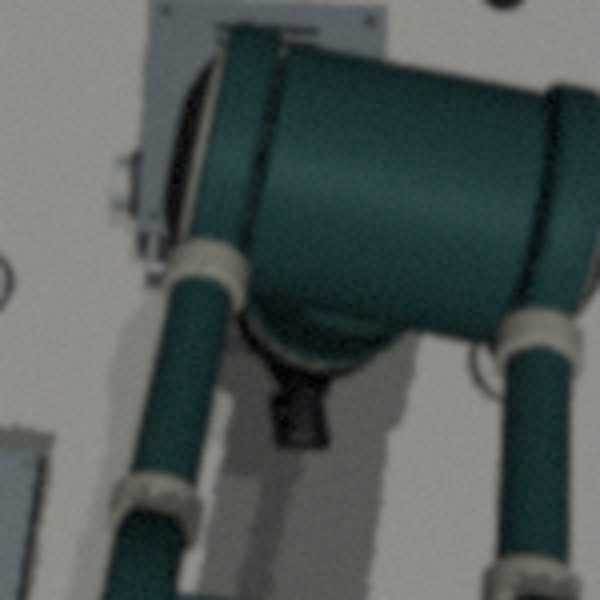

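View pics/scene1.png

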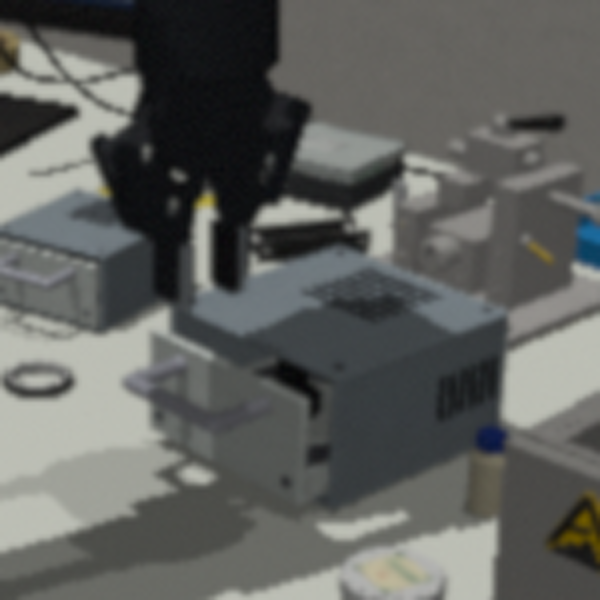

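Scene crop: the jaws hang above the handle, with fingertips at (172,305) and (230,290), still to be lowered. The top view is blocked by the arm. I'll centre the tool and go halfway down.

Request:
arm_command(slide=[[0.006,0,0.005],[0.005,0,0.006],[0.004,0,0.008],[0.002,0,0.008],[0,0,0.008],[0,0,0.007],[0,0,0.003],[0,0,0]], angular=[[-0.2,0.1,-0.3],[0,0,0],[0,0,0],[0,0,0],[0,0,0],[0,0,0],[0,0,0],[0,0,0]], hand=[0.03,0.03,0.03,0.03,0.03,0.03,0.03,0.03])

```text
time: 2.6
tool_pos: [0.5547, -0.0864, 0.0895]
tcp_rot: [-2.304, -2.129, 0.008]
wrist_force: [-1.1, 0.0, 0.1]
width: 0.346
```

Run:
```python
from h import *
import cv2
plan((.5585,-.0905,.051),-.078,7)
for n,(x,y) in (("scene",(220,110)),):
    im=bot.read_camera(n)[y:y+150,x:x+150,::-1]; cv2.imwrite(f"pics/{n}2.png",cv2.resize(im,None,fx=4,fy=4,interpolation=cv2.INTER_CUBIC))
K,R,t=P('scene')
s=bot.read_state()
for h in (-.0145,.0145):
  X=Ro.from_rotvec(s['tcp_rot']).apply([0,h,.008])+s['tool_pos'];u=K@(R@X+t);u=u[:2]/u[2];print(((u-[220,110])*4).round())
```

```text
err [ 0.0038 -0.0041 -0.0385] [ 0.   -0.38  0.04] F [-1.1  0.   0.1] w 29.4 t 2.6
slide [[-0.0005, 0.0006, 0.0055], [-0.0005, 0.0006, 0.0055], [-0.0005, 0.0006, 0.0055], [-0.0005, 0.0006, 0.0055], [-0.0005, 0.0006, 0.0055], [-0.0005, 0.0006, 0.0055], [-0.0005, 0.0006, 0.0055]]
ang [[-0.05, 0.0, -0.01], [-0.05, 0.0, -0.01], [-0.05, 0.0, -0.01], [-0.05, 0.0, -0.01], [-0.05, 0.0, -0.01], [-0.05, 0.0, -0.01], [-0.05, 0.0, -0.01]]
[139. 377.]
[179. 363.]
```

View pics/scene2.png

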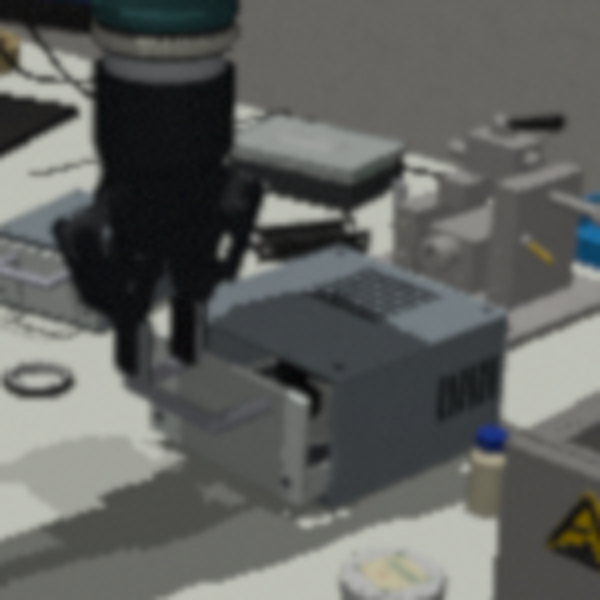

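The projected fingertips (139,377) and (179,363) match the picture. I'll shift 4 mm forward along +y of the tool, then go down.

Request:
arm_command(slide=[[-0.002,0.003,0.002],[-0.001,0.001,0.005],[0,0,0.007],[0,0,0.007],[0,0,0.006],[0,0,0.005],[0,0,0.003],[0,0,0]], angular=[[-0.3,0,0],[0,0,0],[0,0,0],[0,0,0],[0,0,0],[0,0,0],[0,0,0],[0,0,0]], hand=[0.03,0.03,0.03,0.03,0.03,0.03,0.03,0.03])

```text
time: 3.45
tool_pos: [0.5597, -0.0911, 0.0524]
tcp_rot: [2.308, 2.13, 0.0]
wrist_force: [0.2, 0.1, -0.3]
width: 0.35
```

Run:
```python
from h import *
import cv2
plan((.5585,-.0905,.051),-.078,1)
for n,(x,y) in (("scene",(220,110)),):
    im=bot.read_camera(n)[y:y+150,x:x+150,::-1]; cv2.imwrite(f"pics/{n}3.png",cv2.resize(im,None,fx=4,fy=4,interpolation=cv2.INTER_CUBIC))
```

```text
err [-0.0012  0.0006 -0.0014] [0.05 0.06 0.13] F [ 0.2  0.1 -0.3] w 29.8 t 3.45
slide [[0.0005, -0.0013, 0.0014]]
ang [[0.06, 0.05, -0.13]]
```

View pics/scene3.png

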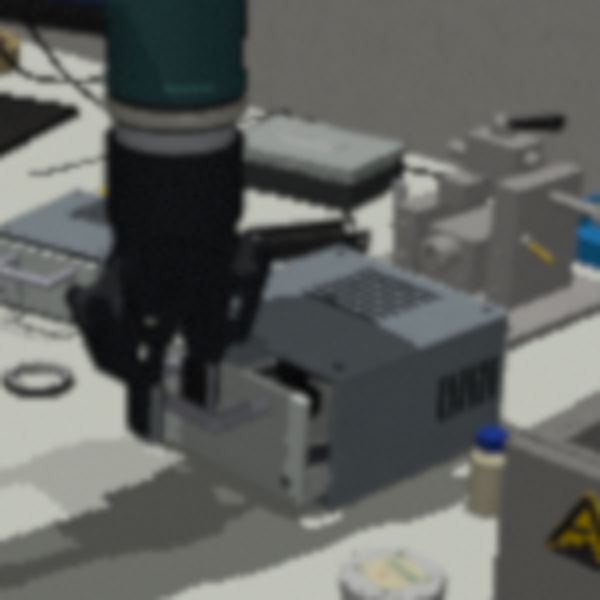

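The near finger, ending at (145,437), is in front of the bar. The far finger, ending at (200,405), is in the gap behind it. Closing.

Request:
arm_command(slide=[[0,0,0],[0,0,0],[0,0,0],[0,0,0],[0,0,0],[0,0,0],[0,0,0],[0,0,0]], angular=[[0,0,0],[0,0,0],[0,0,0],[0,0,0],[0,0,0],[0,0,0],[0,0,0],[0,0,0]], hand=[0,0,0,0,0,0,0,0], squeeze=50)

```text
time: 4.3
tool_pos: [0.5599, -0.0911, 0.0529]
tcp_rot: [2.307, 2.13, 0.001]
wrist_force: [-1.4, 0.2, -1.1]
width: 0.094
```

Request:
arm_command(slide=[[0,-0.005,0],[0,-0.01,0],[0,-0.012,0],[0,-0.012,0],[0,-0.012,0],[0,-0.012,0],[0,-0.01,0],[0,-0.005,0]], angular=[[0,0,0],[0,0,0],[0,0,0],[0,0,0],[0,0,0],[0,0,0],[0,0,0],[0,0,0]], hand=[0,0,0,0,0,0,0,0])

```text
time: 5.1
tool_pos: [0.4848, -0.0852, 0.0529]
tcp_rot: [2.298, 2.12, 0.018]
wrist_force: [4.6, 1.0, -6.0]
width: 0.094
```

Run:
```python
from h import *
plan((.454,-.0825,.051),-.078,1)
```

```text
err [-0.0308  0.0027 -0.0019] [0.19 1.05 0.13] F [ 4.6  1.  -6. ] w 8.0 t 5.1
slide [[0.0002, -0.031, 0.0013]]
ang [[1.07, 0.11, -0.13]]
```

Request:
arm_command(slide=[[0,-0.005,0],[0,-0.005,0],[0,-0.005,0],[0,-0.004,0],[0,-0.004,0],[0,-0.004,0],[0,-0.003,0],[0,-0.003,0]], angular=[[0.2,0,0],[0.2,0,0],[0.2,0,0],[0.2,0,0],[0,0,0],[0,0,0],[0,0,0],[0,0,0]], hand=[0,0,0,0,0,0,0,0])

```text
time: 5.9
tool_pos: [0.4545, -0.0828, 0.053]
tcp_rot: [2.3, 2.12, 0.015]
wrist_force: [19.7, 0.0, -23.7]
width: 0.091
```

Request:
arm_command(slide=[[0,-0.003,0],[0,-0.003,0],[0,-0.003,0],[0,-0.003,0],[0,-0.003,0],[0,-0.003,0],[0,-0.003,0],[0,-0.003,0]], angular=[[0,0,0],[0,0,0],[0,0,0],[0,0,0],[0,0,0],[0,0,0],[0,0,0],[0,0,0]], hand=[0,0,0,0,0,0,0,0])

```text
time: 6.7
tool_pos: [0.455, -0.0829, 0.053]
tcp_rot: [2.271, 2.086, 0.074]
wrist_force: [16.1, 0.8, -18.1]
width: 0.094
```

Request:
arm_command(slide=[[0,-0.004,0],[0,-0.004,0],[0,-0.004,0],[0,-0.004,0],[0,-0.004,0],[0,-0.004,0],[0,-0.004,0],[0,-0.004,0]], angular=[[0,0,0],[0,0,0],[0,0,0],[0,0,0],[0,0,0],[0,0,0],[0,0,0],[0,0,0]], hand=[0,0,0,0,0,0,0,0])

```text
time: 7.5
tool_pos: [0.4556, -0.083, 0.0536]
tcp_rot: [2.232, 2.041, 0.148]
wrist_force: [21.3, 0.5, -23.2]
width: 0.096
```

Run:
```python
from h import *
import cv2
plan((.454,-.0825,.051),-.078,1)
for n,(x,y) in (("scene",(200,110)),("top",(230,130))):
    im=bot.read_camera(n)[y:y+150,x:x+170,::-1]; cv2.imwrite(f"pics/{n}4.png",cv2.resize(im,None,fx=4,fy=4,interpolation=cv2.INTER_CUBIC))
```

```text
err [-0.0016  0.0005 -0.0026] [0.99 8.52 0.65] F [ 21.3   0.5 -23.2] w 8.1 t 7.5
slide [[0.0004, -0.002, 0.0024]]
ang [[8.57, 0.33, -0.65]]
```

View pics/scene4.png

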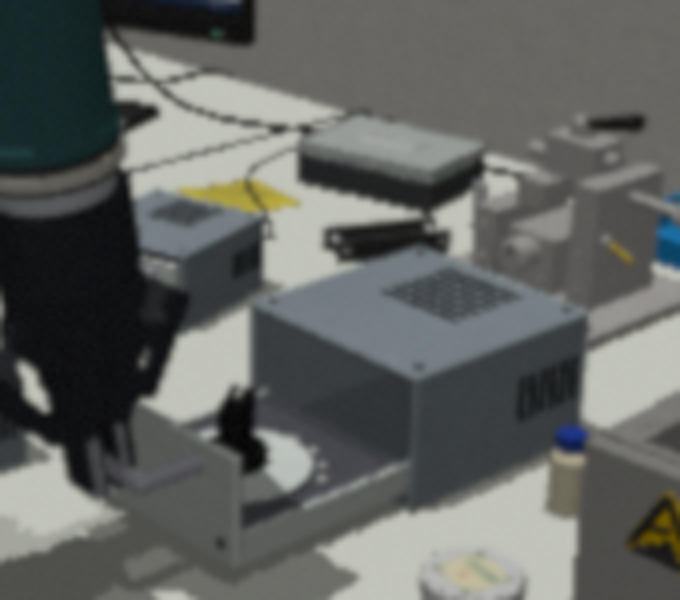

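View pics/top4.png

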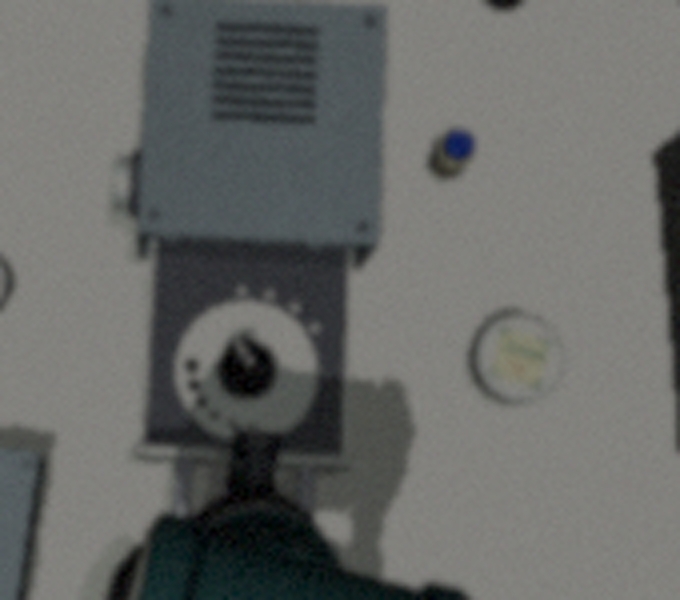

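The drawer is out at its stop: x stalled at 0.455 while the force rose to about 20 N. The tool tipped 8.5° while pulling on the stop, so I'll straighten it, release the handle and rise.

Request:
arm_command(slide=[[0,-0.001,0],[0,-0.001,0],[0,-0.001,0],[0,0,0],[0,0,0],[0,0,0],[0,0,0],[0,0,0]], angular=[[3,0,0],[3,0,0],[2.5,0.3,0],[0.5,0,0],[0,0,0],[0,0,0],[0,0,0],[0,0,0]], hand=[0,0,0,0,0.03,0.03,0.03,0.03])

```text
time: 8.4
tool_pos: [0.4514, -0.0825, 0.0535]
tcp_rot: [-2.312, -2.115, 0.011]
wrist_force: [-0.4, -0.6, 0.7]
width: 0.348
```

Run:
```python
from h import *
plan((.454,-.0825,.051),-.078,1)
```

```text
err [ 0.0026 -0.     -0.0025] [-0.05 -0.61  0.63] F [-0.4 -0.6  0.7] w 29.6 t 8.4
slide [[0.0002, 0.0027, 0.0025]]
ang [[-0.61, -0.0, -0.63]]
```

Request:
arm_command(slide=[[0,0,-0.005],[0,0,-0.01],[0,0,-0.012],[0,0,-0.012],[0,0,-0.012],[0,0,-0.012],[0,0,-0.01],[0,0,0]], angular=[[0,0,0],[0,0,0],[0,0,0],[0,0,0],[0,0,0],[0,0,0],[-0.5,0,-0.6],[0,0,0]], hand=[0.03,0.03,0.03,0.03,0.03,0.03,0.03,0.03])

```text
time: 9.2
tool_pos: [0.4528, -0.0828, 0.1356]
tcp_rot: [2.304, 2.132, 0.002]
wrist_force: [-0.1, 0.2, 0.3]
width: 0.355
```

Run:
```python
from h import *
import cv2
plan((.454,-.0825,.13),-.078,1)
for n,(x,y),w,h,f in (("scene",(220,190),100,75,8),("top",(260,180),66,66,9)):
    im=bot.read_camera(n)[:,:,::-1]; cv2.imwrite(f"pics/{n}5f.png",im);im=im[y:y+h,x:x+w]; cv2.imwrite(f"pics/{n}5.png",cv2.convertScaleAbs(cv2.resize(im,None,fx=f,fy=f,interpolation=cv2.INTER_CUBIC),alpha=1.5))
```

```text
err [ 0.0012  0.0003 -0.0056] [ 0.05  0.17 -0.02] F [-0.1  0.2  0.3] w 30.2 t 9.2
slide [[0.0004, 0.0011, 0.0056]]
ang [[0.17, 0.04, 0.02]]
```

View pics/scene5.png

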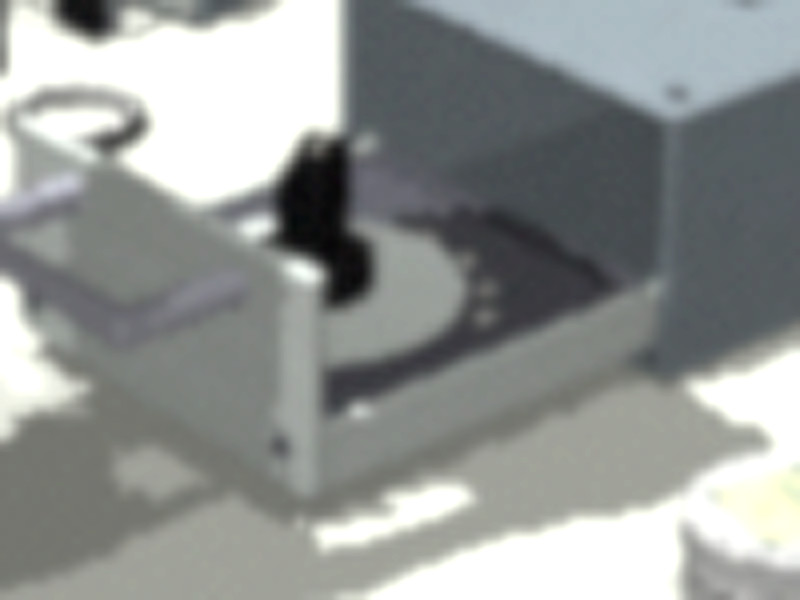

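View pics/top5.png

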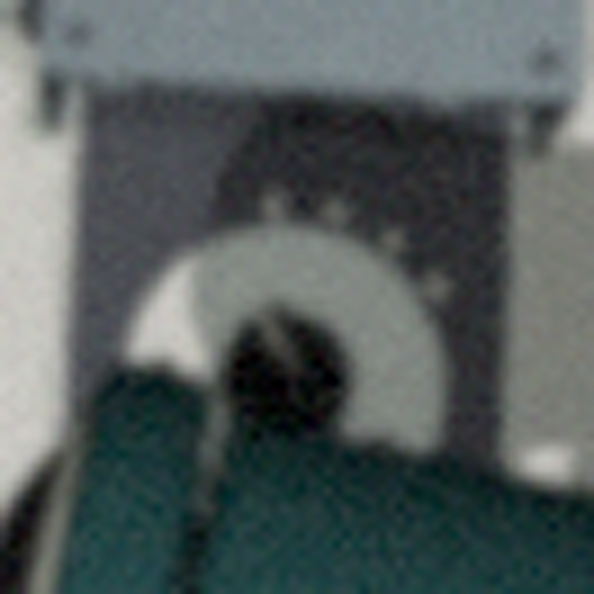

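Top crop: the white line runs from about (290,362) to (268,318) on the bar. The dots are at (272,208), (336,215), (393,241) and (436,287). I'll check these against the predicted axis.

Run:
```python
from h import *
import cv2
T=lambda p:unc(p,9,(260,180))
a,b=pl('top',T((290,362)),.069),pl('top',T((268,318)),.069);d=b-a;print(a.round(4),b.round(4),'line yaw',np.arctan2(d[1],d[0]))
C=np.array([.5485,-.0902,.069])
for n,f,off in(('top',9,(260,180)),('scene',8,(220,190))):
    K,R,t=P(n);im=cv2.imread(f'pics/{n}5.png')
    for yaw in(.42,.50,.57):
        u=np.array([np.cos(yaw),np.sin(yaw),0]);v=np.array([-u[1],u[0],0])
        pts=[]
        for s,w in((17,7),(17,-7),(-17,-7),(-17,7)):
            x=K@(R@(C+u*s/1e3+v*w/1e3)+t);x=x[:2]/x[2];pts.append(((x-off+.5)*f-.5).round())
        if yaw==.50: cv2.polylines(im,[np.int32(pts)],True,(0,0,255),1); print(n,pts)
    for ang in (0.10,-.25,-.60,-.95):   # dots rel own x
        y=ang-.078;X=np.array([C[0]+.0345*np.cos(y),C[1]+.0345*np.sin(y),.03])
        x=K@(R@X+t);x=x[:2]/x[2];p=((x-off+.5)*f-.5);cv2.circle(im,tuple(int(i) for i in p),6,(0,255,0),1)
    cv2.imwrite(f'pics/{n}5o.png',im)
dots=[pl('top',T(p),.03) for p in((272,208),(336,215),(393,241),(436,287))]
A=np.array(dots)[:,:2]
M=np.c_[2*A,np.ones(4)];c=np.linalg.lstsq(M,(A**2).sum(1),rcond=None)[0];print('circle fit',c[:2],np.sqrt(c[2]+c[0]**2+c[1]**2))
print([round(float(np.arctan2(*(p-C[:2])[::-1])),3) for p in A],A.round(4))
```

```text
[ 0.5487 -0.088   0.069 ] [ 0.5601 -0.0828  0.069 ] line yaw 0.43003487916986854
top [array([241., 319.]), array([288., 292.]), array([356., 407.]), array([309., 434.])]
scene [array([307., 129.]), array([355., 135.]), array([322., 187.]), array([272., 180.])]
circle fit [ 0.54781062 -0.09038291] 0.04678820531579252
[0.067, -0.31, -0.674, -1.036] [[ 0.5946 -0.0871]
 [ 0.5923 -0.1042]
 [ 0.5849 -0.1192]
 [ 0.5722 -0.1302]]
```

View pics/top5o.png

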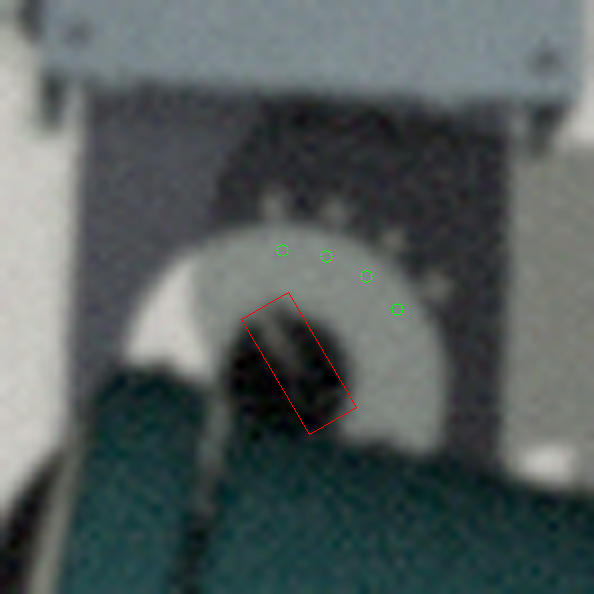

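View pics/scene5o.png

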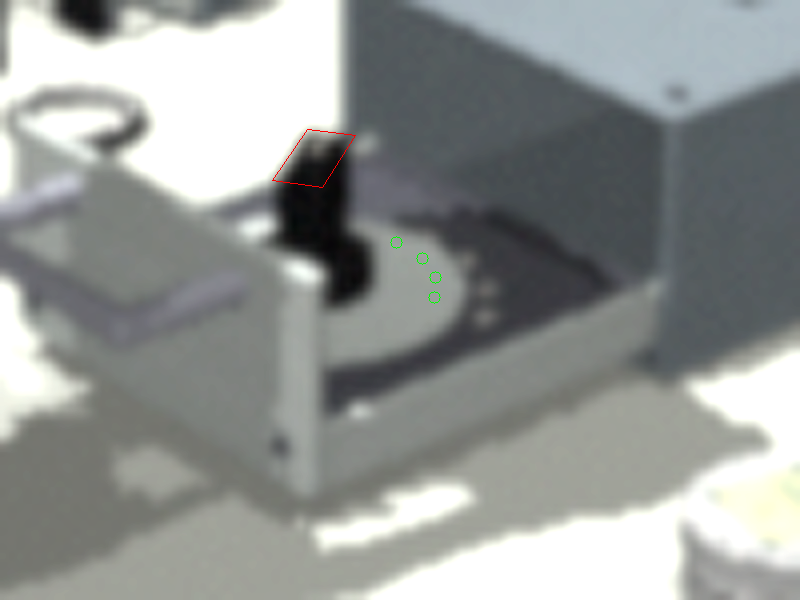

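The dots' circle centre (0.548, -0.090) agrees with the axis predicted from the handle. The bar's yaw is about 0.50 and its outline fits both views. I'll move above the knob and turn the jaws across the bar.

Run:
```python
from h import *
plan((.548,-.0902,.125),.50-np.pi/2,8)
```

```text
err [ 0.0961 -0.0076 -0.009 ] [ 2.000e-02  0.000e+00 -5.687e+01] F [-0.9  0.   1.8] w 29.5 t 9.3
slide [[-0.0, 0.0121, 0.0011], [0.0015, 0.012, 0.0011], [0.003, 0.0117, 0.0011], [0.0044, 0.0112, 0.0011], [0.0057, 0.0106, 0.0011], [0.007, 0.0098, 0.0011], [0.0082, 0.0089, 0.0011], [0.0092, 0.0078, 0.0011]]
ang [[0.0, 0.0, 7.11], [0.0, 0.0, 7.11], [0.0, 0.0, 7.11], [0.0, 0.0, 7.11], [0.0, 0.0, 7.11], [0.0, 0.0, 7.11], [0.0, 0.0, 7.11], [0.0, 0.0, 7.11]]
```

Request:
arm_command(slide=[[0,0.012,0.001],[0.0015,0.012,0.001],[0.003,0.0115,0.001],[0.0045,0.011,0.001],[0.0055,0.0105,0.001],[0.007,0.01,0.001],[0.008,0.009,0.001],[0.009,0.008,0.001]], angular=[[0,0,7],[0,0,7],[0,0,7],[0,0,7],[0,0,7],[0,0,7],[0,0,7],[0,0,7]], hand=[0.045,0.045,0.045,0.045,0.045,0.045,0.045,0.045])

```text
time: 10.1
tool_pos: [0.5431, -0.0902, 0.1165]
tcp_rot: [-3.046, -0.739, 0.023]
wrist_force: [0.6, 0.3, 0.3]
width: 0.525
```

Run:
```python
from h import *
plan((.548,-.0902,.09),.50-np.pi/2,5)
```

```text
err [ 0.0049 -0.     -0.0265] [-0.17 -0.91  1.38] F [0.6 0.3 0.3] w 44.6 t 10.1
slide [[0.0009, 0.0005, 0.0053], [0.0009, 0.0005, 0.0053], [0.0009, 0.0005, 0.0053], [0.0009, 0.0005, 0.0053], [0.0009, 0.0005, 0.0053]]
ang [[-0.12, 0.14, -0.28], [-0.12, 0.14, -0.28], [-0.12, 0.14, -0.28], [-0.12, 0.14, -0.28], [-0.12, 0.14, -0.28]]
```

Request:
arm_command(slide=[[0.001,0.001,0.003],[0.001,0.0005,0.005],[0.001,0.0005,0.005],[0.001,0.0005,0.005],[0.0005,0,0.004],[0,0,0.002],[0,0,0],[0,0,0]], angular=[[-0.3,0.3,-0.5],[-0.3,0.3,-0.5],[0,0,-0.3],[0,0,0],[0,0,0],[0,0,0],[0,0,0],[0,0,0]], hand=[0.045,0.045,0.045,0.045,0.045,0.045,0.045,0.045])

```text
time: 10.9
tool_pos: [0.5444, -0.0895, 0.0864]
tcp_rot: [-3.038, -0.79, 0.013]
wrist_force: [0.4, 0.2, -0.1]
width: 0.527
```

Run:
```python
from h import *
import cv2
plan((.548,-.0902,.052),.50-np.pi/2,6)
K,R,t=P('scene');s=bot.read_state()
for h in (-.0225,.0225):
  X=Ro.from_rotvec(s['tcp_rot']).apply([0,h,.004])+s['tool_pos'];u=K@(R@X+t);u=u[:2]/u[2];print(((u-[220,160])*6).round())
im=bot.read_camera("scene")[160:260,220:350,::-1]; cv2.imwrite(f"pics/scene6.png",cv2.convertScaleAbs(cv2.resize(im,None,fx=6,fy=6,interpolation=cv2.INTER_CUBIC),alpha=1.6))
im=bot.read_camera("top")[130:260,230:360,::-1]; cv2.imwrite(f"pics/top6.png",cv2.convertScaleAbs(cv2.resize(im,None,fx=4,fy=4,interpolation=cv2.INTER_CUBIC),alpha=1.6))
```

```text
err [ 0.0036 -0.0007 -0.0344] [-0.   -0.49 -0.49] F [ 0.4  0.2 -0.1] w 44.8 t 10.9
slide [[0.0005, 0.0004, 0.0057], [0.0005, 0.0004, 0.0057], [0.0005, 0.0004, 0.0057], [0.0005, 0.0004, 0.0057], [0.0005, 0.0004, 0.0057], [0.0005, 0.0004, 0.0057]]
ang [[-0.04, 0.07, 0.08], [-0.04, 0.07, 0.08], [-0.04, 0.07, 0.08], [-0.04, 0.07, 0.08], [-0.04, 0.07, 0.08], [-0.04, 0.07, 0.08]]
[165. 257.]
[284. 273.]
```

View pics/scene6.png

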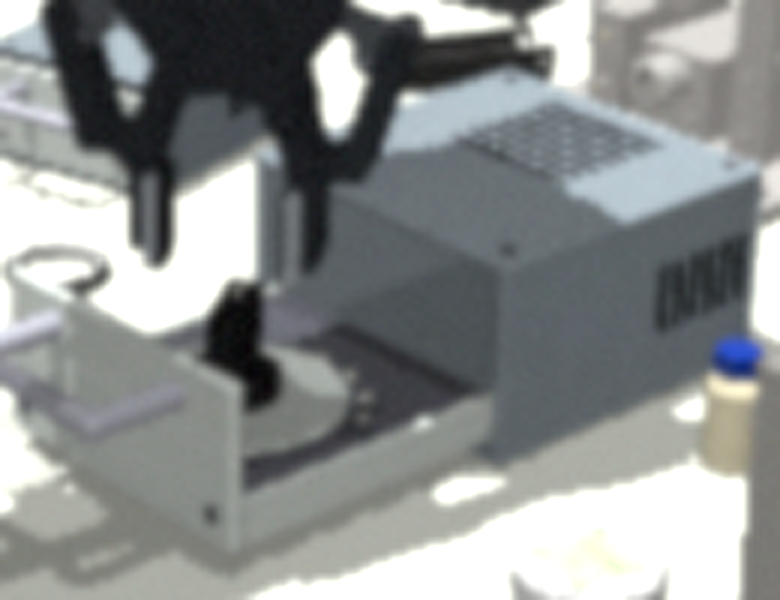

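View pics/top6.png

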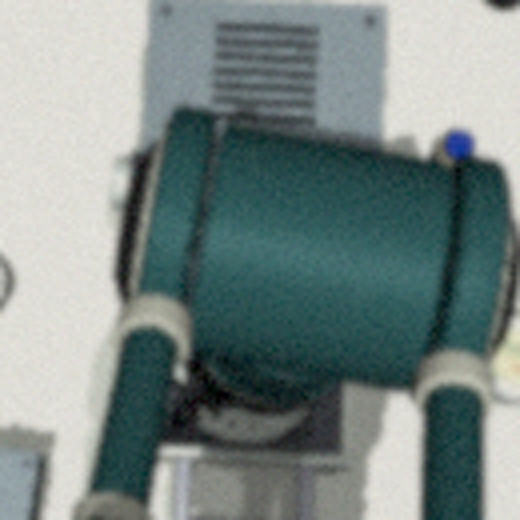

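Scene crop: the fingertips at (155,260) and (300,275) straddle the knob top at (238,295). I'll correct 3.5 mm and go down.

Request:
arm_command(slide=[[0.0025,0.002,0.002],[0.001,0.001,0.005],[0,0,0.006],[0,0,0.006],[0,0,0.006],[0,0,0.005],[0,0,0.003],[0,0,0]], angular=[[-0.2,0.4,0.4],[0,0,0],[0,0,0],[0,0,0],[0,0,0],[0,0,0],[0,0,0],[0,0,0]], hand=[0.045,0.045,0.045,0.045,0.045,0.045,0.045,0.045])

```text
time: 11.8
tool_pos: [0.5496, -0.0906, 0.0506]
tcp_rot: [-3.043, -0.779, -0.001]
wrist_force: [-0.7, 0.6, -0.1]
width: 0.528
```

Run:
```python
from h import *
plan((.548,-.0902,.052),.50-np.pi/2,1)
```

```text
err [-0.0016  0.0004  0.0014] [-0.01  0.03 -0.05] F [-0.7  0.6 -0.1] w 44.9 t 11.8
slide [[-0.0012, -0.0011, -0.0014]]
ang [[0.0, -0.03, 0.05]]
```

Request:
arm_command(slide=[[-0.001,-0.001,-0.0015],[0,0,0],[0,0,0],[0,0,0],[0,0,0],[0,0,0],[0,0,0],[0,0,0]], angular=[[0,0,0],[0,0,0],[0,0,0],[0,0,0],[0,0,0],[0,0,0],[0,0,0],[0,0,0]], hand=[0.045,0.03,0,0,0,0,0,0], squeeze=40)

```text
time: 12.6
tool_pos: [0.5482, -0.0898, 0.0527]
tcp_rot: [-3.043, -0.779, -0.002]
wrist_force: [0.2, 0.9, -0.9]
width: 0.156
```

```bash
cat >> h.py <<'E'
def st(yaw0=-.072):
    s=bot.read_state();R=Ro.from_rotvec(s['tcp_rot']).as_matrix();y=np.arctan2(R[1,1],R[0,1])+np.pi/2
    print('t',s['time'],'pos',s['tool_pos'].round(4),'baryaw',round(y,3),'sel~',round(.65+yaw0-y,3),'tilt deg',np.degrees(R[:2,2]).round(2),'F',s['wrist_force'].round(1),'M',s['torque'].round(2),'w',round(s['width']*85.4,1),'q6',s['q'][5].round(2),'tau6',s['joint_torque'][5].round(3))
E
python3 - <<'E'
from h import *
import cv2
st()
im=bot.read_camera("scene")[160:260,220:350,::-1]; cv2.imwrite(f"pics/scene7.png",cv2.convertScaleAbs(cv2.resize(im,None,fx=6,fy=6,interpolation=cv2.INTER_CUBIC),alpha=1.6))
E
```

```text
t 12.6 pos [ 0.5482 -0.0898  0.0527] baryaw 0.501 sel~ 0.077 tilt deg [0.05 0.03] F [ 0.2  0.9 -0.9] M [ 0.03  0.01 -0.02] w 13.3 q6 0.86 tau6 -0.014
```

View pics/scene7.png

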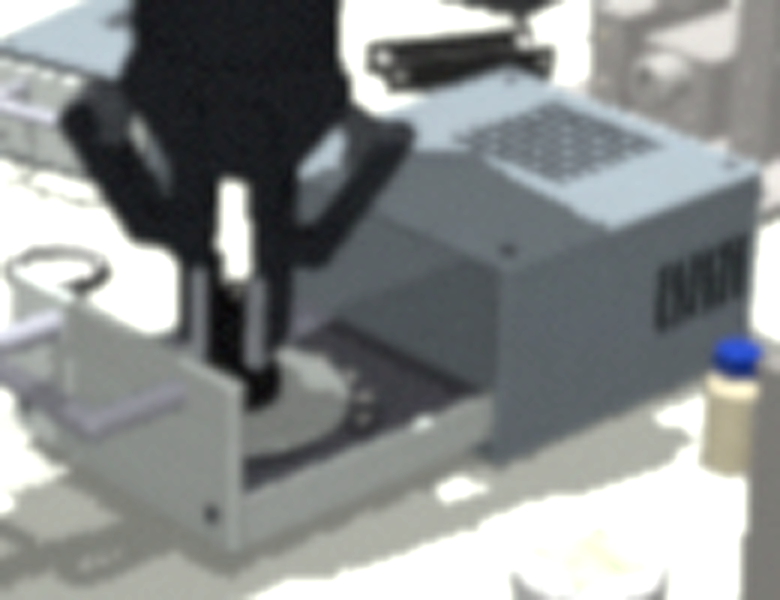

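The knob is held: width 13.3 mm against the 14 mm bar. I'll turn it slowly.

Request:
arm_command(slide=[[0,0,0],[0,0,0],[0,0,0],[0,0,0],[0,0,0],[0,0,0],[0,0,0],[0,0,0]], angular=[[0,0,2],[0,0,2.5],[0,0,2.5],[0,0,2.5],[0,0,2.5],[0,0,2.5],[0,0,2.5],[0,0,2]], hand=[0,0,0,0,0,0,0,0])

```text
time: 13.45
tool_pos: [0.5481, -0.0897, 0.0526]
tcp_rot: [3.132, 0.251, 0.0]
wrist_force: [-0.7, 1.0, -0.2]
width: 0.153
```

```bash
python3 -c "
from h import *
st()"
```

```text
t 13.45 pos [ 0.5481 -0.0897  0.0526] baryaw 0.16 sel~ 0.418 tilt deg [0.01 0.  ] F [-0.7  1.  -0.2] M [ 0.09  0.14 -0.03] w 13.1 q6 1.2 tau6 -0.319
```

Request:
arm_command(slide=[[0,0,0],[0,0,0],[0,0,0],[0,0,0],[0,0,0],[0,0,0],[0,0,0],[0,0,0]], angular=[[0,0,1],[0,0,1],[0,0,1],[0,0,1],[0,0,0],[0,0,0],[0,0,0],[0,0,0]], hand=[0,0,0,0,0,0,0,0])

```text
time: 14.25
tool_pos: [0.5481, -0.0897, 0.0526]
tcp_rot: [-3.138, -0.134, -0.0]
wrist_force: [-0.7, 0.0, -0.9]
width: 0.155
```

```bash
python3 -c "
from h import *
st()"
```

```text
t 14.25 pos [ 0.5481 -0.0897  0.0526] baryaw 0.085 sel~ 0.493 tilt deg [0.01 0.02] F [-0.7  0.  -0.9] M [ 0.06  0.03 -0.06] w 13.2 q6 1.28 tau6 -0.105
```

Request:
arm_command(slide=[[0,0,0],[0,0,0],[0,0,0],[0,0,0],[0,0,0],[0,0,0],[0,0,0],[0,0,0]], angular=[[0,0,1],[0,0,1],[0,0,0],[0,0,0],[0,0,0],[0,0,0],[0,0,0],[0,0,0]], hand=[0,0,0,0,0,0,0,0])

```text
time: 15.05
tool_pos: [0.5481, -0.0897, 0.0526]
tcp_rot: [-3.14, -0.074, -0.0]
wrist_force: [-0.9, 0.1, 1.5]
width: 0.156
```

```bash
python3 -c "
from h import *
st()"
```

```text
t 15.05 pos [ 0.5481 -0.0897  0.0526] baryaw 0.047 sel~ 0.531 tilt deg [0.01 0.02] F [-0.9  0.1  1.5] M [ 0.01  0.21 -0.13] w 13.4 q6 1.32 tau6 -0.139
```

Request:
arm_command(slide=[[0,0,0],[0,0,0],[0,0,0],[0,0,0],[0,0,0],[0,0,0],[0,0,0],[0,0,0]], angular=[[0,0,1],[0,0,1],[0,0,1],[0,0,0],[0,0,0],[0,0,0],[0,0,0],[0,0,0]], hand=[0,0,0,0,0,0,0,0])

```text
time: 15.85
tool_pos: [0.5482, -0.0896, 0.0527]
tcp_rot: [-3.142, 0.014, -0.0]
wrist_force: [-0.3, 0.7, -0.5]
width: 0.156
```

```bash
python3 -c "
from h import *
st()"
```

```text
t 15.85 pos [ 0.5482 -0.0896  0.0527] baryaw -0.009 sel~ 0.587 tilt deg [0.01 0.  ] F [-0.3  0.7 -0.5] M [ 0.08 -0.    0.04] w 13.3 q6 1.37 tau6 0.064
```

Request:
arm_command(slide=[[0,0,0],[0,0,0],[0,0,0],[0,0,0],[0,0,0],[0,0,0],[0,0,0],[0,0,0]], angular=[[0,0,1],[0,0,1],[0,0,1],[0,0,0],[0,0,0],[0,0,0],[0,0,0],[0,0,0]], hand=[0,0,0,0,0,0,0,0])

```text
time: 16.65
tool_pos: [0.5482, -0.0895, 0.0527]
tcp_rot: [3.139, -0.097, 0.0]
wrist_force: [0.1, 1.1, -0.5]
width: 0.154
```

```bash
python3 -c "
from h import *
st()"
```

```text
t 16.65 pos [ 0.5482 -0.0895  0.0527] baryaw -0.062 sel~ 0.64 tilt deg [ 0.   -0.04] F [ 0.1  1.1 -0.5] M [0.21 0.08 0.49] w 13.2 q6 1.43 tau6 0.523
```

Request:
arm_command(slide=[[0,0,0],[0,0,0],[0,0,0],[0,0,0],[0,0,0],[0,0,0],[0,0,0],[0,0,0]], angular=[[0,0,1],[0,0,1],[0,0,1],[0,0,0],[0,0,0],[0,0,0],[0,0,0],[0,0,0]], hand=[0,0,0,0,0,0,0,0])

```text
time: 17.45
tool_pos: [0.5481, -0.0896, 0.0527]
tcp_rot: [-3.136, 0.193, -0.0]
wrist_force: [-1.4, 1.9, -0.5]
width: 0.155
```

Run:
```python
from h import *
import cv2
st()
im=bot.read_camera("scene")[160:260,220:350,::-1]; cv2.imwrite(f"pics/scene8.png",cv2.convertScaleAbs(cv2.resize(im,None,fx=6,fy=6,interpolation=cv2.INTER_CUBIC),alpha=1.6))
```

```text
t 17.45 pos [ 0.5481 -0.0896  0.0527] baryaw -0.123 sel~ 0.701 tilt deg [0.01 0.01] F [-1.4  1.9 -0.5] M [ 0.09 -0.02  0.08] w 13.2 q6 1.49 tau6 0.066
```

View pics/scene8.png

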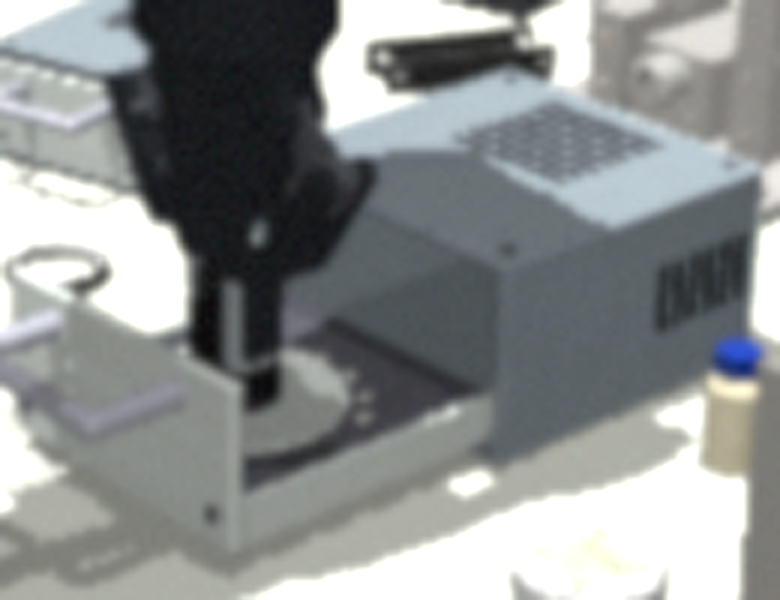

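The knob follows the tool. The torque crossed zero near 0.57 on my scale (first stop, so a bias of about +0.02), peaked, and fell off. On to the second stop.

Request:
arm_command(slide=[[0,0,0],[0,0,0],[0,0,0],[0,0,0],[0,0,0],[0,0,0],[0,0,0],[0,0,0]], angular=[[0,0,1.5],[0,0,2],[0,0,2],[0,0,1.5],[0,0,0],[0,0,0],[0,0,0],[0,0,0]], hand=[0,0,0,0,0,0,0,0])

```text
time: 18.3
tool_pos: [0.5481, -0.0895, 0.0527]
tcp_rot: [-3.115, 0.401, -0.0]
wrist_force: [-1.9, 1.7, 0.8]
width: 0.154
```

```bash
python3 -c "
from h import *
st()"
```

```text
t 18.3 pos [ 0.5481 -0.0895  0.0527] baryaw -0.256 sel~ 0.834 tilt deg [0.01 0.03] F [-1.9  1.7  0.8] M [ 0.11  0.2  -0.11] w 13.2 q6 1.62 tau6 -0.096
```

Request:
arm_command(slide=[[0,0,0],[0,0,0],[0,0,0],[0,0,0],[0,0,0],[0,0,0],[0,0,0],[0,0,0]], angular=[[0,0,1],[0,0,1],[0,0,1],[0,0,0],[0,0,0],[0,0,0],[0,0,0],[0,0,0]], hand=[0,0,0,0,0,0,0,0])

```text
time: 19.1
tool_pos: [0.5481, -0.0895, 0.0527]
tcp_rot: [-3.103, 0.489, -0.0]
wrist_force: [1.2, 1.6, -0.1]
width: 0.155
```

```bash
python3 -c "
from h import *
st()"
```

```text
t 19.1 pos [ 0.5481 -0.0895  0.0527] baryaw -0.313 sel~ 0.891 tilt deg [0.01 0.03] F [ 1.2  1.6 -0.1] M [ 0.1   0.01 -0.1 ] w 13.3 q6 1.68 tau6 -0.091
```

Request:
arm_command(slide=[[0,0,0],[0,0,0],[0,0,0],[0,0,0],[0,0,0],[0,0,0],[0,0,0],[0,0,0]], angular=[[0,0,1],[0,0,1],[0,0,0],[0,0,0],[0,0,0],[0,0,0],[0,0,0],[0,0,0]], hand=[0,0,0,0,0,0,0,0])

```text
time: 19.9
tool_pos: [0.5481, -0.0895, 0.0526]
tcp_rot: [-3.094, 0.546, -0.0]
wrist_force: [-0.2, 1.5, -0.7]
width: 0.154
```

```bash
python3 -c "
from h import *
st()"
```

```text
t 19.9 pos [ 0.5481 -0.0895  0.0526] baryaw -0.349 sel~ 0.927 tilt deg [0.01 0.01] F [-0.2  1.5 -0.7] M [0.06 0.03 0.08] w 13.1 q6 1.71 tau6 0.108
```

Request:
arm_command(slide=[[0,0,0],[0,0,0],[0,0,0],[0,0,0],[0,0,0],[0,0,0],[0,0,0],[0,0,0]], angular=[[0,0,1],[0,0,1],[0,0,0],[0,0,0],[0,0,0],[0,0,0],[0,0,0],[0,0,0]], hand=[0,0,0,0,0,0,0,0])

```text
time: 20.7
tool_pos: [0.5482, -0.0895, 0.0527]
tcp_rot: [-3.083, 0.603, -0.0]
wrist_force: [0.2, 1.3, -0.2]
width: 0.153
```

```bash
python3 -c "
from h import *
st()"
```

```text
t 20.7 pos [ 0.5482 -0.0895  0.0527] baryaw -0.386 sel~ 0.964 tilt deg [0.01 0.01] F [ 0.2  1.3 -0.2] M [0.21 0.06 0.27] w 13.1 q6 1.75 tau6 0.215
```

The second stop's zero crossing is near 0.91, so the bias is about +0.01. The third stop should sit near 1.26 on this scale.

Request:
arm_command(slide=[[0,0,0],[0,0,0],[0,0,0],[0,0,0],[0,0,0],[0,0,0],[0,0,0],[0,0,0]], angular=[[0,0,1.5],[0,0,1.5],[0,0,2],[0,0,2],[0,0,1.5],[0,0,0],[0,0,0],[0,0,0]], hand=[0,0,0,0,0,0,0,0])

```text
time: 21.5
tool_pos: [0.5482, -0.0894, 0.0527]
tcp_rot: [-3.023, 0.853, -0.0]
wrist_force: [0.6, 0.2, -1.7]
width: 0.155
```

```bash
python3 -c "
from h import *
st()"
```

```text
t 21.5 pos [ 0.5482 -0.0894  0.0527] baryaw -0.55 sel~ 1.128 tilt deg [0.02 0.04] F [ 0.6  0.2 -1.7] M [ 0.05 -0.01 -0.05] w 13.2 q6 1.91 tau6 -0.026
```

Request:
arm_command(slide=[[0,0,0],[0,0,0],[0,0,0],[0,0,0],[0,0,0],[0,0,0],[0,0,0],[0,0,0]], angular=[[0,0,1.2],[0,0,1.2],[0,0,1.2],[0,0,0],[0,0,0],[0,0,0],[0,0,0],[0,0,0]], hand=[0,0,0,0,0,0,0,0])

```text
time: 22.3
tool_pos: [0.5481, -0.0894, 0.0526]
tcp_rot: [-2.991, 0.957, 0.0]
wrist_force: [-1.5, 1.7, 0.1]
width: 0.152
```

```bash
python3 -c "
from h import *
st()"
```

```text
t 22.3 pos [ 0.5481 -0.0894  0.0526] baryaw -0.619 sel~ 1.197 tilt deg [0.01 0.05] F [-1.5  1.7  0.1] M [ 0.08  0.18 -0.06] w 13.0 q6 1.98 tau6 -0.103
```

Request:
arm_command(slide=[[0,0,0],[0,0,0],[0,0,0],[0,0,0],[0,0,0],[0,0,0],[0,0,0],[0,0,0]], angular=[[0,0,1],[0,0,1],[0,0,0],[0,0,0],[0,0,0],[0,0,0],[0,0,0],[0,0,0]], hand=[0,0,0,0,0,0,0,0])

```text
time: 23.1
tool_pos: [0.5482, -0.0894, 0.0527]
tcp_rot: [-2.973, 1.014, 0.0]
wrist_force: [1.3, 0.7, -1.5]
width: 0.153
```

```bash
python3 -c "
from h import *
st()"
```

```text
t 23.1 pos [ 0.5482 -0.0894  0.0527] baryaw -0.657 sel~ 1.235 tilt deg [0.01 0.06] F [ 1.3  0.7 -1.5] M [-0.   -0.04 -0.11] w 13.1 q6 2.02 tau6 -0.117
```

Request:
arm_command(slide=[[0,0,0],[0,0,0],[0,0,0],[0,0,0],[0,0,0],[0,0,0],[0,0,0],[0,0,0]], angular=[[0,0,0.7],[0,0,0.7],[0,0,0],[0,0,0],[0,0,0],[0,0,0],[0,0,0],[0,0,0]], hand=[0,0,0,0,0,0,0,0])

```text
time: 23.9
tool_pos: [0.5482, -0.0894, 0.0526]
tcp_rot: [-2.959, 1.052, 0.0]
wrist_force: [0.3, 1.5, -0.6]
width: 0.158
```

Run:
```python
from h import *
import cv2
st()
im=bot.read_camera("scene")[150:275,200:360,::-1]; cv2.imwrite(f"pics/scene9.png",cv2.convertScaleAbs(cv2.resize(im,None,fx=4.5,fy=4.5,interpolation=cv2.INTER_CUBIC),alpha=1.4))
im=bot.read_camera("top")[115:265,200:400,::-1]; cv2.imwrite(f"pics/top9.png",cv2.convertScaleAbs(cv2.resize(im,None,fx=4,fy=4,interpolation=cv2.INTER_CUBIC),alpha=1.4))
st();st()
```

```text
t 23.9 pos [ 0.5482 -0.0894  0.0526] baryaw -0.683 sel~ 1.261 tilt deg [0.01 0.05] F [ 0.3  1.5 -0.6] M [ 0.12  0.05 -0.  ] w 13.5 q6 2.05 tau6 -0.004
t 24.0 pos [ 0.5482 -0.0894  0.0527] baryaw -0.683 sel~ 1.261 tilt deg [0.02 0.04] F [-0.4  1.9 -0.7] M [0.13 0.12 0.02] w 13.1 q6 2.05 tau6 -0.003
t 24.0 pos [ 0.5482 -0.0894  0.0527] baryaw -0.683 sel~ 1.261 tilt deg [0.02 0.04] F [-0.4  1.9 -0.7] M [0.13 0.12 0.02] w 13.1 q6 2.05 tau6 -0.003
```

View pics/scene9.png

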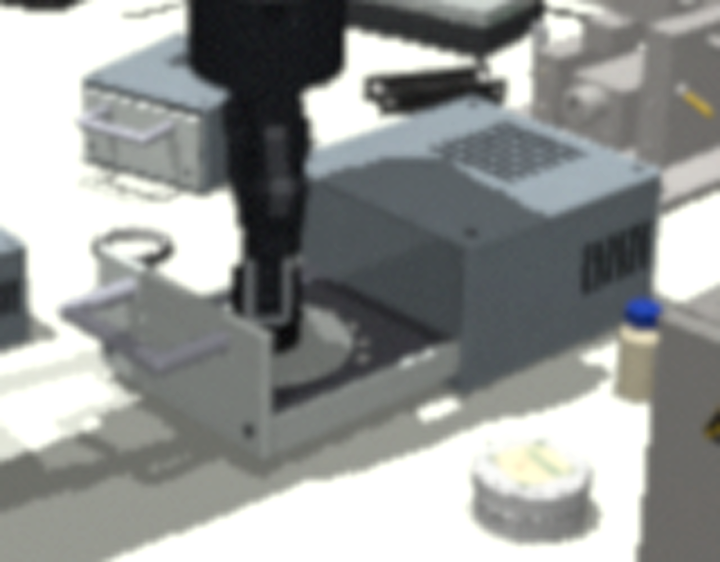

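View pics/top9.png

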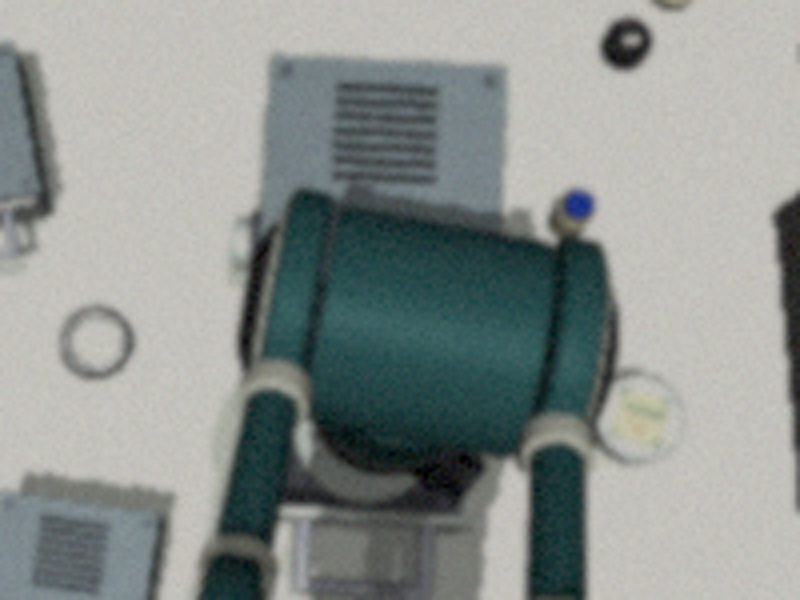

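The torque reads zero at 1.261, which matches the third stop. The bystanders look unmoved: ring (97,342), vial (578,205), tin (640,415). I'll check the drawer against the earlier frame taken at the stop.

Run:
```python
from h import *
import cv2
s4=cv2.imread('pics/scene4.png',0)
im=cv2.imread('pics/scene5f.png',0)
now=cv2.cvtColor(bot.read_camera("scene")[:,:,::-1].copy(),cv2.COLOR_BGR2GRAY)
cv2.imwrite('pics/scene10f.png',now)
# scene4 crop was x4 at (200,110): shrink back
a4=cv2.resize(s4,None,fx=.25,fy=.25,interpolation=cv2.INTER_AREA)
full4=np.zeros_like(im);full4[110:260,200:370]=a4
def m(A,B,box):
    x,y,w,h=box;T=cv2.resize(A[y:y+h,x:x+w],None,fx=8,fy=8,interpolation=cv2.INTER_CUBIC);S=cv2.resize(B[y-5:y+h+5,x-5:x+w+5],None,fx=8,fy=8,interpolation=cv2.INTER_CUBIC)
    r=cv2.matchTemplate(S,T,cv2.TM_CCOEFF_NORMED);_,v,_,l=cv2.minMaxLoc(r);return (np.array(l)-40)/8,round(v,3)
for box in((246,215,18,42),(250,222,12,12),(236,215,26,20)):
    print(box,'4->5',m(full4,im,box),'5->now',m(im,now,box),'4->now',m(full4,now,box))
print('static',m(im,now,(295,195,25,25)))
K,R,t=P('scene')
p=lambda X:(lambda u:u[:2]/u[2])(K@(R@np.array(X)+t))
print('px for 5mm',p([.499,-.15,.07])-p([.494,-.15,.07]))
st()
```

```text
(246, 215, 18, 42) 4->5 (array([ 0.125, -0.25 ]), 0.933) 5->now (array([-0.125,  0.25 ]), 0.782) 4->now (array([0.   , 0.125]), 0.793)
(250, 222, 12, 12) 4->5 (array([ 0.625, -0.375]), 0.858) 5->now (array([-0.25,  0.5 ]), 0.826) 4->now (array([0.25, 0.25]), 0.93)
(236, 215, 26, 20) 4->5 (array([ 0.25, -0.25]), 0.939) 5->now (array([-0.75 ,  0.125]), 0.72) 4->now (array([-0.25,  0.  ]), 0.729)
static (array([-0.125,  0.75 ]), 0.781)
px for 5mm [ 1.70947159 -0.7980757 ]
t 24.05 pos [ 0.5482 -0.0894  0.0527] baryaw -0.683 sel~ 1.261 tilt deg [0.01 0.05] F [-0.2  1.6  0. ] M [ 0.06  0.1  -0.04] w 13.5 q6 2.05 tau6 -0.003
```

The images agree to within about 1 mm. To be sure, I'll pull gently toward the front through the knob.

Request:
arm_command(slide=[[-0.001,0.0007,0],[-0.0015,0.001,0],[-0.0015,0.001,0],[-0.0015,0.001,0],[0,0,0],[0,0,0],[0,0,0],[0,0,0]], angular=[[0,0,0],[0,0,0],[0,0,0],[0,0,0],[0,0,0],[0,0,0],[0,0,0],[0,0,0]], hand=[0,0,0,0,0,0,0,0])

```text
time: 24.85
tool_pos: [0.5478, -0.0894, 0.0527]
tcp_rot: [-2.956, 1.051, -0.022]
wrist_force: [2.8, 1.3, -2.3]
width: 0.159
```

```bash
python3 -c "
from h import *
st()"
```

```text
t 24.85 pos [ 0.5478 -0.0894  0.0527] baryaw -0.683 sel~ 1.261 tilt deg [ 0.82 -0.05] F [ 2.8  1.3 -2.3] M [0.09 0.16 0.02] w 13.6 q6 2.04 tau6 -0.002
```

I commanded about 6.5 mm of pull and the knob moved only 0.4 mm, with the force rising, so the drawer is against its stop. The angle is unchanged at 1.26 with zero torque, and the grip is held. Handing in.

```bash
python3 -c "
from h import *
print(bot.finish_job())
st()"
```

```text
the job is handed in; nothing more can be done
None
the job is handed in; nothing more can be done
```

I pulled the drawer out to its stop, then gripped the bar knob and turned it clockwise past two stops into the third. I handed the job in at about 25 s (limit 54 s) with the gripper still holding the knob.

- **Drawer:** it stalled at the stop during the pull. A last pull of about 6.5 mm through the knob moved it only 0.4 mm, so it was still fully out. Comparing camera frames only showed it unmoved to within about 1 mm.
- **Knob:** the resisting torque crossed zero near 0.57, 0.91 and 1.26 rad on my scale, against the stops' 0.55, 0.90 and 1.25. My zero point for that scale was good to only about 0.02 rad. It rests at about 1.26 on that scale, near 1.25 true, with about zero torque.
- **Bystanders:** the tin, vial and ring looked unmoved in the last pictures.
- **What disagreed:**
  - One torque reading just past the first stop was 0.5 N m, against the expected 0.15. The grip width stayed at 13 mm and the knob kept following.
  - The tool tipped about 8.5° while pulling on the stop. I straightened it before releasing the handle.
  - The arm hid the knob's white line at the end, so the final angle rests on the tool yaw and the torque.

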